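Lock the hook bracket and tighten the rack's clamp bolt to the click

TASK

On the washroom rack, press the hook bracket straight down until it is locked fully home on its stop. Then tighten the rack's foot bolt by turning the click wrench that sits on it clockwise (seen from above) until the bolt is tight and the wrench's handle trips, breaking away at its pin into a clear bend of some 10 to 25 degrees; stop there, without folding the handle right round, and let go. Leave the other things on the table where they are.

Things in the scene. Friction and masses are not known exactly. Their poses are not given: they have to be found in the camera images.
- rack: The fixed rack: a white painted wood board lying flat (190 along its x, 340 along its y, 18 thick), carrying a dark steel foot clamp block (52 x 165 mm, top at z 53) with the bolt, and a slotted flat steel upright (44 wide, 14 thick, top at z 185 mm) 110 mm along the rack's +y from the bolt. Origin: on the table, straight below the bolt; z up. It cannot move but stands at a different place and yaw each time. The board reaches from -70 to +270 mm along its y.
- bolt_axis (a point): The bolt's vertical axis, at the middle height of the wrench handle (67 mm above the table; the top of wrench head and bolt is at 80 mm). Axes as the rack's.
- hook_bracket (a joint): How far down the hook bracket has been pressed, in m: 0 is fully up, 0.018 is fully home on its stop ledge (locked). Starts at 0 to 0.004. Its claws are already hooked in the upright's slots; it slides only straight down, stiffly (about 6 N to push), and stays where it is left.
- press_spot (a point): Middle of the flat top face of the hook bracket's arm, a steel bar 20 mm wide that juts out 130 mm from the upright along the rack's +y, with hooks and two plastic hair bands under it. The spot lies 77 mm from the upright's middle (187 mm along the rack's y from the bolt), at z 155 mm with the bracket fully up and 137 mm when locked. Nothing stands above it. Axes as the rack's.
- clamp_bolt (a joint): Angle of the bolt with the wrench head on it, in rad, growing clockwise seen from above: starts at 0 to 0.3, and at 0.7 the bolt is tight and stops hard. Turns with about 0.35 N m. At 0 the wrench head points along -70 degrees in the rack's frame (from the rack's +x, 70 degrees towards its -y); at value b, along -70 degrees - b. The wrench cannot come off the bolt.
- wrench_pin (a point): The wrench's breakaway pin, 46 mm from the bolt axis along the wrench head, 67 mm above the table at its centre height. Its x axis points away from the bolt along the head.
- wrench_handle (a joint): Bend of the wrench handle at its pin relative to the head, in rad, growing clockwise seen from above: 0 is straight (the start), over 0.15 is tripped, 0.7 is folded right over to its end stop; it must stay under 0.45. It holds straight until about 0.85 N m at the pin (about 8 N at wrench_grip), which the bolt gives only when tight, then gives way at about that same torque and stays where it is left.
- wrench_grip (a point): Centre of the wrench's round black rubber handle grip (25 mm diameter, 98 mm long, lying level), 110 mm from the pin and 67 mm above the table. Its x axis points along the handle away from the bolt, z up. Below it and along its sweep is nothing but the board and the bare table. The handle may be held or pushed from the side.
- jar: Bystander: round green glass jar with wooden cap, 64 diameter, 85 tall, on the rack's board near the bracket. Origin: centre of its underside.
- soap_case: Bystander: white plastic flip-top soap case, 65 x 105 x 33 mm, on the table beside the board. Origin: centre of its underside.
- toothbrush: Bystander: bamboo toothbrush, 178 long along its y, lying on the board. Origin: near its middle, underside.
- cup: Bystander: white ceramic mug, 76 diameter, 95 tall, to the robot's right. Origin: centre of its underside.
- hair_brush: Bystander: wooden hair brush, 213 long, 55 wide, 24 tall, lying to the robot's right. Origin: near its middle, underside.
- screwdriver: Bystander: screwdriver lying beyond the rack. Origin: near its middle, underside.

How it is judged:
On the way, in this order (a step that is already met when the one before it is completed fails the run):
1. the hook bracket is pressed fully home (value of joint hook_bracket above 0.016 m), for 0.2 s.
2. then the bolt is tight and the wrench handle has tripped (value of joint hook_bracket above 0.016 m and value of joint clamp_bolt above 0.66 rad and value of joint wrench_handle above 0.15 rad), for 0.2 s.
At the end, for the whole second after the job is handed in: The bracket is down within 2 mm of its stop, the bolt is turned to within 0.04 rad of tight, the wrench handle is bent between 0.15 and 0.45 rad at its pin and at rest, and the other things on the table are where they were (within 30 mm) (all of step 2 and value of joint wrench_handle below 0.45 rad and velocity of joint wrench_handle between -0.05 and 0.05 rad/s); the robot touches nothing.
It fails at once if the wrench handle is folded far past its trip (over 0.45 rad) (value of joint wrench_handle above 0.45 rad).
It fails at once if a bystander is shoved more than 30 mm (distance of any of jar, soap_case, toothbrush, cup, hair_brush, screwdriver from where it was at the start of the episode above 0.03 m).
It also fails if it takes over 48 s, if anything falls off the work surface, if the arm or the gripper's body presses on something with over 40 N, if the wrist force passes 120 N, or if a joint passes its speed limit or range.

ROBOT

A 6-joint arm with a two-finger parallel gripper is mounted at the origin on the work surface. World frame = base frame: x ahead of the robot, y to its left, z up, the work surface at z = 0. Lengths are in m, angles in rad, forces in N, time in s.
With the tool pointing down it reaches from about 0.35 to 0.8 m from the base axis. Payload 7.3 kg.
Tool frame: the origin (TCP) lies at the very end of the fingers, on their centre line; the grasp point (between the pads) lies r.tcp_to_grasp behind it (r.tcp_to_grasp is the distance from the TCP to the grasp point, in m); z points along the fingers, y is the direction in which the jaws open and shut (so a half turn about z gives the same grasp; the last joint's range is limited). The gripper opens to 85 mm and grips with 20 to 120 N. Pads are 22 mm wide; open, the fingers measure 114 mm over their backs; the gripper's body (76 mm by 85 mm) begins 54 mm behind the grasp point. The pads swing forward as they close: fully open they stand 13 mm farther back than shut.
Start: joints at [-1.401, 0.342, 1.524, -0, 1.275, -0.146], TCP at [0.163, -0.499, 0.231] pointing down, gripper open.
Joint ranges: [-2.53, 2.53], [-0.77, 2.02], [0.04, 2.7], [-1, 4.14], [0.28, 2.66], [-3.11, 3.11]. Speed limits (rad/s): [2.57, 2.57, 3.14, 3.14, 3.14, 3.14].

INTERFACE

Orientations are given as a unit quaternion [w, x, y, z].
In Python, from station import state, cams, r gives the robot as it stands.
- The arm moves only by the tool carry_out, never from a script. Its argument "rows" is a list of rows, each an object of numbers: "ax", "ay", "az": the turn, a rotation vector about the tool's x, y, z each as a share of 2 pi rad, from -1 to 1; "dx", "dy", "dz": the shift along the tool's x, y, z each as a share of 200 mm, from -1 to 1; "grip": the gripper command: -1 is shut, 1 is fully open, values between are in proportion. In form: [{"ax": .., "ay": .., "az": .., "dx": .., "dy": .., "dz": .., "grip": ..}, ...]. A call has 1 to 12 rows; each row is the pose to reach, as a shift and turn from the pose commanded when the call began, along the tool's axes at that moment, turning the shorter way round; what a row does not reach only later rows make up. A row lasts 1/8 s, in which the tool goes at most 62.5 mm and 10.7 degrees, less where a joint would pass 70% of its speed; a pose out of reach is approached as far as the arm can. A call with a number of a shift or a turn outside -1 to 1 is refused whole. A call with a gripper value outside its range is refused whole. The fingers move at their own pace and stop on an object; the grip force is fixed at half the most. Time passes only in rows, so rows that repeat a pose let the fingers close. It gives the time, the measured TCP pose, the force and the opening at its end, in the units of the state.
- state(): the state, without advancing time (a new reading comes with each control period).
- cams.grab_frame(name): name is "side" or "top" or "wrist"; returns a dict with "pixels" (400x640x3 uint8, red, green, blue), "z_map" (400x640 float32, m along the optical axis (not along the pixel's ray), 0 where there is no reading), "vfov" (degrees; the focal length in pixels is half the picture's height over the tangent of half this angle, whatever the lens; pixels are square), "cx", "cy" (the principal point, pixels), "extrinsics" (4x4, takes a point from world to camera coordinates). Camera axes: x right, y down, z forward; pixel columns grow to the right and rows downward; lengths in m; the calibration is good to about 2 mm. A picture is of the moment at which its call begins.
- r.job_done(): hands the job in, once; it reports no verdict.
The state is a dict: "clock": time; "joint_positions": joint angles; "qd": joint speeds; "tau": joint torques, N m; "position": TCP position; "orientation": TCP orientation; "ft_force": force on the tool from outside, world axes, zero at the start; "torque": the same for the moment, N m; "width": opening from 0.0 (shut) to 1.0 (fully open).
Only numpy, scipy, OpenCV 4.12 (cv2) and the standard library are available. Lean on these libraries where they do the work, as an engineer would, in place of code of your own. Each camera call takes 0.05 s, during which the arm holds its last target.

## Working session

There is one attempt and no reset: what is moved stays moved. The work goes in short steps, Python scripts to look and compute and a tool call to move; the robot and the scene stay as the last step left them, time stands still between calls to the robot, and variables do not carry over. Pictures are saved under pics/ and viewed, and the job is handed in when it is done.

Besides the shell and the picture viewer there is one more tool, called after "Emit:" as name(argument=value, ...), one argument or row to a line, values as JSON. carry_out: Moves the arm, as the interface text tells. Shift numbers are shares of 200 mm and turn numbers shares of 2 pi rad, none past 1 either way. Its arguments: {"type":"object","properties":{"rows":{"type":"array","items":{"type":"object","properties":{"ax":{"type":"number"},"ay":{"type":"number"},"az":{"type":"number"},"dx":{"type":"number"},"dy":{"type":"number"},"dz":{"type":"number"},"grip":{"type":"number"}}}}},"required":["rows"]}

```bash
ls; mkdir -p pics
python3 - <<'E'
from station import state,cams,r
import cv2,numpy as np
print(state(), r.tcp_to_grasp)
for n in ("side","top","wrist"):
    f=cams.grab_frame(n); cv2.imwrite(f"pics/{n}0.png",f["pixels"][...,::-1]); np.savez(f"{n}0.npz",**f)
    print(n,f["vfov"],f["cx"],f["cy"],np.round(f["extrinsics"],3).tolist())
E
```

```text
pics
{'clock': 0.0, 'joint_positions': array([-1.40102181e+00,  3.42748618e-01,  1.52505603e+00, -2.02141247e-05,
        1.27539108e+00, -1.46006071e-01]), 'qd': array([ 2.00665689e-03, -4.85673195e-05, -6.56435529e-04,  1.37308094e-04,
        1.02411847e-03, -2.54285803e-03]), 'tau': array([-3.97059785e-04, -4.33676326e+01, -2.46011889e+01,  3.60309627e-05,
        7.97720742e-03,  5.39062810e-06]), 'position': array([ 0.16298433, -0.49862153,  0.23059891]), 'orientation': array([-8.01368167e-04,  9.87560419e-01,  1.57237959e-01, -1.91916765e-05]), 'ft_force': array([-0.12654671, -0.58388284,  0.45359373]), 'torque': array([0.02226585, 0.03395999, 0.02683165]), 'width': 1.000771467626224} 0.0187
side 50.7819036066435 320.64878452520094 202.02106775797742 [[-0.741, -0.671, -0.005, 0.389], [-0.495, 0.552, -0.671, 0.418], [0.454, -0.495, -0.741, 1.036], [0.0, 0.0, 0.0, 1.0]]
top 45.17646608904207 320.48131719210426 194.02459471280898 [[0.003, -1.0, 0.002, -0.055], [-0.99, -0.003, -0.143, 0.576], [0.143, -0.002, -0.99, 1.247], [0.0, 0.0, 0.0, 1.0]]
wrist 69.63248865268015 317.87970885096064 196.63729877430708 [[0.31, -0.951, -0.0, -0.525], [-0.907, -0.295, 0.301, -0.039], [-0.287, -0.093, -0.954, 0.38], [0.0, 0.0, 0.0, 1.0]]
```

View pics/top0.png

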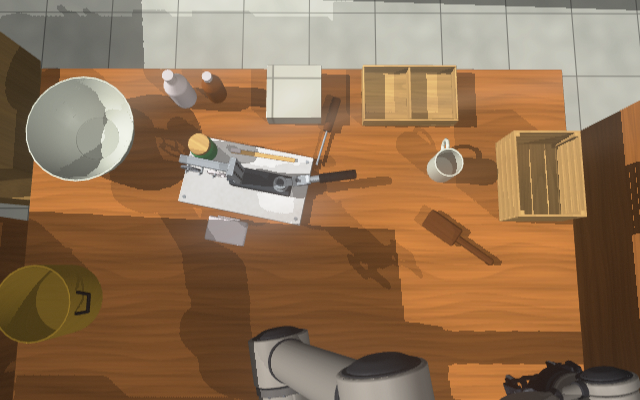

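View pics/side0.png

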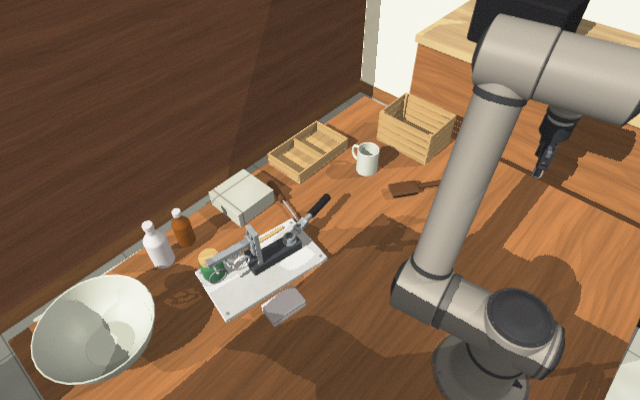

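The top view shows the board at about (180-310, 138-225). The bolt is near (281,184), the black handle runs to (355,175), and the upright and arm are at about (180-235,165). Next I'll zoom in and deproject.

```bash
cat > h.py <<'E'
import numpy as np,cv2
def K(f):
    h=f["pixels"].shape[0]; return h/2/np.tan(np.radians(float(f["vfov"]))/2)
def pts(f):
    F=K(f); z=f["z_map"]; v,u=np.mgrid[:z.shape[0],:z.shape[1]]
    P=np.stack([(u-f["cx"])/F*z,(v-f["cy"])/F*z,z],-1); E=np.array(f["extrinsics"])
    return (P-E[:3,3])@E[:3,:3]
def ray(f,u,v,zp):
    F=K(f);E=np.array(f["extrinsics"]);d=np.array([(u-f["cx"])/F,(v-f["cy"])/F,1])@E[:3,:3];o=-E[:3,:3].T@E[:3,3]
    return o+d*(zp-o[2])/d[2]
E
python3 - <<'E'
from h import *
f=np.load("top0.npz"); P=pts(f)
im=f["pixels"][120:240,165:375,::-1]; cv2.imwrite("pics/topc.png",cv2.resize(im,None,fx=3.8,fy=3.8,interpolation=cv2.INTER_CUBIC))
g=np.load("side0.npz"); im=g["pixels"][185:325,185:340,::-1]; cv2.imwrite("pics/sidec.png",cv2.resize(im,None,fx=4,fy=4,interpolation=cv2.INTER_CUBIC))
# board
reg=np.zeros((400,640),bool); reg[125:235,170:320]=1
px=f["pixels"].astype(int)
m=reg&(abs(P[...,2]-.018)<.006)&(px.min(-1)>110)
m=cv2.morphologyEx(m.astype(np.uint8),cv2.MORPH_CLOSE,np.ones((9,9)))
n,l,s,c=cv2.connectedComponentsWithStats(m); k=1+s[1:,4].argmax()
print(s[k]); q=P[l==k]; q=np.array([ray(f,u,v,.018)[:2] for v,u in np.argwhere(l==k)])
rc=cv2.minAreaRect((q*1000).astype(np.float32)); print(rc); print(cv2.boxPoints(rc))
# black grip
reg[:]=0; reg[165:190,300:365]=1
gm=reg&(P[...,2]>.05)&(P[...,2]<.09)&(px.max(-1)<90); q=P[gm]; print(gm.sum(),q.mean(0),q.min(0),q.max(0))
c=q[:,:2].mean(0);w,V=np.linalg.eigh(np.cov((q[:,:2]-c).T));t=(q[:,:2]-c)@V[:,1];print(V[:,1],t.min(),t.max(),c+V[:,1]*(t.min()+t.max())/2)
E
```

```text
[ 178  138  142   87 6255]
((611.6968994140625, 144.6275634765625), (365.53900146484375, 217.69435119628906), 82.6884536743164)
[[480.4747   -22.803421]
 [696.3989   -50.508194]
 [742.91907  312.05853 ]
 [526.9949   339.7633  ]]
307 [ 0.61887322 -0.09582965  0.07610556] [ 0.60358155 -0.14375006  0.06689334] [ 0.63585597 -0.04895999  0.08414776]
[-0.13955167  0.99021479] -0.04938301927426961 0.048178538195259225 [ 0.61895726 -0.096426  ]
```

View pics/topc.png

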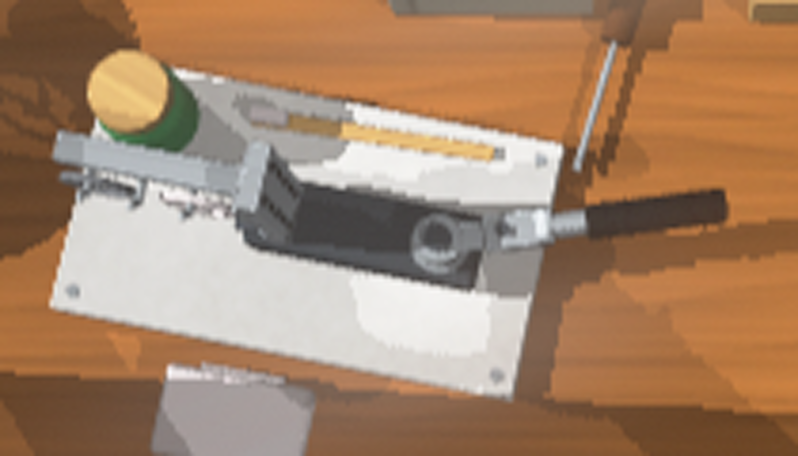

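View pics/sidec.png

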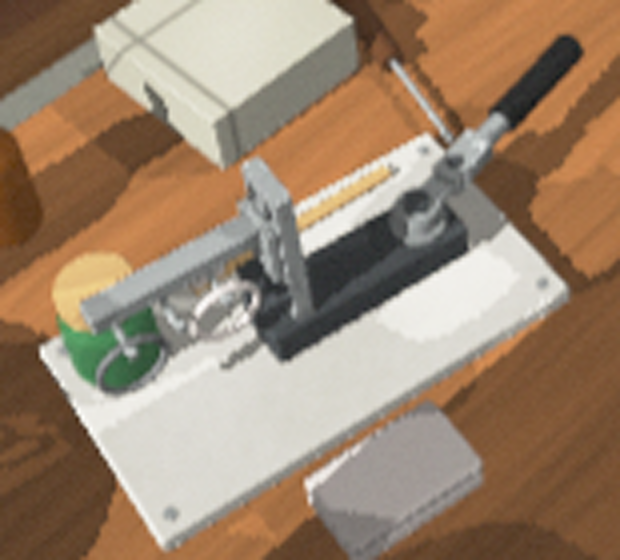

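Run:
```python
from h import *
f=np.load("top0.npz"); P=pts(f); px=f["pixels"].astype(int)
R=lambda a,b,z:ray(f,(a+.5)/3.8+165-.5,(b+.5)/3.8+120-.5,z)
c=[R(562,143,.018),R(512,397,.018),R(50,305,.018)]
for x in c: print(x)
yv=(c[2]-c[1])[:2]; print(np.linalg.norm(yv),np.linalg.norm((c[0]-c[1])[:2]),np.degrees(np.arctan2(yv[1],yv[0])))
xv=(c[0]-c[1])[:2]; print("xaxis ang",np.degrees(np.arctan2(xv[1],xv[0])), 'board x dir is away or toward; y->')
print("bolt",R(440,241,.08))
reg=np.zeros((400,640),bool); reg[145:185,170:245]=1
m=reg&(P[...,2]>.125)&(P[...,2]<.17); q=P[m]; print(m.sum(),np.percentile(q[:,2],[5,50,95]))
v,u=np.nonzero(m); print(u.min(),u.max(),v.min(),v.max())
m2=m&(px[...,0]<px[...,2]+25); q=P[m2]; 
q=q[abs(q[:,2]-np.median(q[:,2]))<.008]
cc=q.mean(0);w,V=np.linalg.eigh(np.cov((q[:,:2]-cc[:2]).T));d=V[:,1]*np.sign(V[1,1]);t=(q[:,:2]-cc[:2])@d;s=(q[:,:2]-cc[:2])@[-d[1],d[0]]
print("arm",len(q),cc,d,np.degrees(np.arctan2(d[1],d[0])),t.min(),t.max(),np.percentile(s,[2,98]),"end",cc[:2]+d*t.max(), "zmed",np.median(q[:,2]))
reg[130:200,215:250]=1
q=P[reg&(P[...,2]>.176)&(P[...,2]<.2)];print("upright",len(q),q.mean(0),q.min(0),q.max(0))
```

```text
[ 0.68171375 -0.03086187  0.018     ]
[0.49689473 0.00381421 0.018     ]
[0.56199623 0.33541927 0.018     ]
0.33793508289688107 0.18804388111431314 78.89281736179423
xaxis ang -10.626397147260132 board x dir is away or toward; y->
bolt [0.59891077 0.05155428 0.08      ]
542 [0.1324058  0.15340056 0.15896184]
179 239 155 179
arm 450 [0.63442577 0.22931538 0.15359855] [0.20714702 0.97830982] 78.04478736333874 -0.07697793215069167 0.0687685915397336 [-0.01266074  0.01699016] end [0.64867097 0.29659237] zmed 0.15376508977438197
upright 116 [0.62125518 0.160754   0.18416889] [0.59853882 0.15074124 0.17753787] [0.64257935 0.17148932 0.19019908]
```

The measurements agree. The rack's yaw is about -11°, the bolt is at about (0.5985, 0.0535) and the press spot at about (0.635, 0.236). The handle grip is at about (0.619, -0.096), pointing at -82°. I'll move towards the press spot first, with the gripper closed.

Emit:
carry_out(
  rows=[
    {"dx": 0.21, "dy": -0.17, "dz": -0.1, "grip": -1},
    {"dx": 0.42, "dy": -0.34, "dz": -0.2, "grip": -1},
    {"dx": 0.64, "dy": -0.52, "dz": -0.2, "grip": -1},
    {"dx": 0.85, "dy": -0.69, "dz": -0.2, "grip": -1},
    {"dx": 0.85, "dy": -0.69, "dz": -0.2, "grip": -1},
  ],
)

```text
$.rows[0]: bad value
```

Emit:
carry_out(
  rows=[
    {"dx": 0.21, "dy": -0.17, "grip": -1},
    {"dx": 0.42, "dy": -0.34, "grip": -1},
    {"dx": 0.64, "dy": -0.52, "grip": -1},
    {"dx": 0.85, "dy": -0.69, "grip": -1},
    {"dx": 0.85, "dy": -0.69, "grip": -1},
  ],
)

```text
$.rows[0]: bad value
```

Emit:
carry_out(
  rows=[
    {"dx": 0.21, "dy": -0.17, "grip": -1},
    {"dx": 0.42, "dy": -0.34, "grip": -1},
    {"dx": 0.64, "dy": -0.52, "grip": -1},
    {"dx": 0.85, "dy": -0.69, "grip": -1},
    {"dx": 0.85, "dy": -0.69, "grip": -1},
  ],
)

```text
$.rows[0]: bad value
```

Emit:
carry_out(
  rows=[
    {"ax": 0, "ay": 0, "az": 0, "dx": 0.21, "dy": -0.17, "dz": -0.1, "grip": -1},
    {"ax": 0, "ay": 0, "az": 0, "dx": 0.42, "dy": -0.34, "dz": -0.2, "grip": -1},
    {"ax": 0, "ay": 0, "az": 0, "dx": 0.64, "dy": -0.52, "dz": -0.2, "grip": -1},
    {"ax": 0, "ay": 0, "az": 0, "dx": 0.85, "dy": -0.69, "dz": -0.2, "grip": -1},
    {"ax": 0, "ay": 0, "az": 0, "dx": 0.85, "dy": -0.69, "dz": -0.2, "grip": -1},
  ],
)

```text
clock: 0.78
position: [0.2831, -0.3122, 0.2715]
orientation: [-0.0, 0.987, 0.16, 0.0]
ft_force: [-0.3, -0.9, 0.0]
width: 0.003
```

Emit:
carry_out(
  rows=[
    {"ax": 0, "ay": 0, "az": 0, "dx": 0.21, "dy": -0.17, "dz": 0, "grip": -1},
    {"ax": 0, "ay": 0, "az": 0, "dx": 0.42, "dy": -0.34, "dz": 0, "grip": -1},
    {"ax": 0, "ay": 0, "az": 0, "dx": 0.64, "dy": -0.52, "dz": 0, "grip": -1},
    {"ax": 0, "ay": 0, "az": 0, "dx": 0.85, "dy": -0.69, "dz": 0, "grip": -1},
    {"ax": 0, "ay": 0, "az": 0, "dx": 0.85, "dy": -0.69, "dz": 0, "grip": -1},
  ],
)

```text
clock: 1.4
position: [0.4018, -0.129, 0.2711]
orientation: [-0.0, 0.987, 0.16, 0.0]
ft_force: [-0.8, -0.1, -0.1]
width: -0.001
```

Emit:
carry_out(
  rows=[
    {"ax": 0, "ay": 0, "az": 0, "dx": 0.21, "dy": -0.17, "dz": 0, "grip": -1},
    {"ax": 0, "ay": 0, "az": 0, "dx": 0.42, "dy": -0.34, "dz": 0, "grip": -1},
    {"ax": 0, "ay": 0, "az": 0, "dx": 0.64, "dy": -0.52, "dz": 0, "grip": -1},
    {"ax": 0, "ay": 0, "az": 0, "dx": 0.85, "dy": -0.69, "dz": 0, "grip": -1},
    {"ax": 0, "ay": 0, "az": 0, "dx": 0.85, "dy": -0.69, "dz": 0, "grip": -1},
  ],
)

```text
clock: 2.02
position: [0.5206, 0.0539, 0.2703]
orientation: [-0.0, 0.987, 0.159, -0.0]
ft_force: [0.3, -0.7, 0.6]
width: 0.005
```

Emit:
carry_out(
  rows=[
    {"ax": 0, "ay": 0, "az": 0, "dx": 0.21, "dy": -0.17, "dz": 0, "grip": -1},
    {"ax": 0, "ay": 0, "az": 0, "dx": 0.42, "dy": -0.34, "dz": 0, "grip": -1},
    {"ax": 0, "ay": 0, "az": 0, "dx": 0.64, "dy": -0.52, "dz": 0, "grip": -1},
    {"ax": 0, "ay": 0, "az": 0, "dx": 0.84, "dy": -0.69, "dz": 0, "grip": -1},
    {"ax": 0, "ay": 0, "az": 0, "dx": 0.84, "dy": -0.69, "dz": 0, "grip": -1},
    {"ax": 0, "ay": 0, "az": 0, "dx": 0.84, "dy": -0.69, "dz": 0, "grip": -1},
  ],
)

```text
clock: 2.78
position: [0.6364, 0.234, 0.2706]
orientation: [0.001, 0.988, 0.156, -0.001]
ft_force: [0.6, -0.5, -0.2]
width: 0.002
```

Run:
```python
from station import state,cams
from h import *
s=state();print(s["position"],s["orientation"],s["ft_force"],s["joint_positions"])
for n in ("side","top","wrist"):
    f=cams.grab_frame(n); np.savez(f"{n}1.npz",**f); cv2.imwrite(f"pics/{n}1.png",f["pixels"][...,::-1])
```

```text
[0.63637337 0.23398245 0.27063335] [ 5.36144061e-04  9.87692367e-01  1.56406557e-01 -6.99203815e-04] [ 0.64316867 -0.4538698  -0.20566128] [ 2.39862207e-01  6.22287380e-01  9.57941752e-01 -9.52972542e-04
  1.56284584e+00  1.49656394e+00]
```

View pics/wrist1.png

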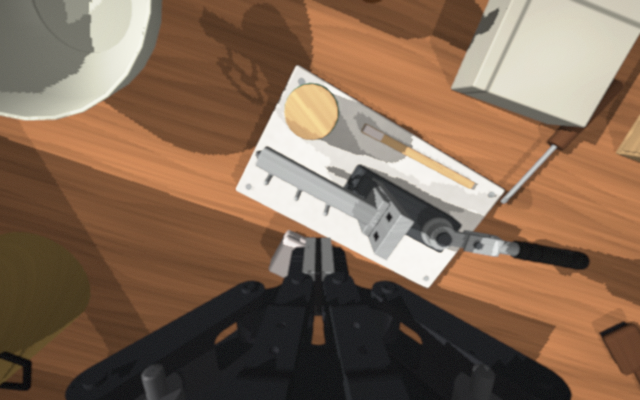

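View pics/side1.png

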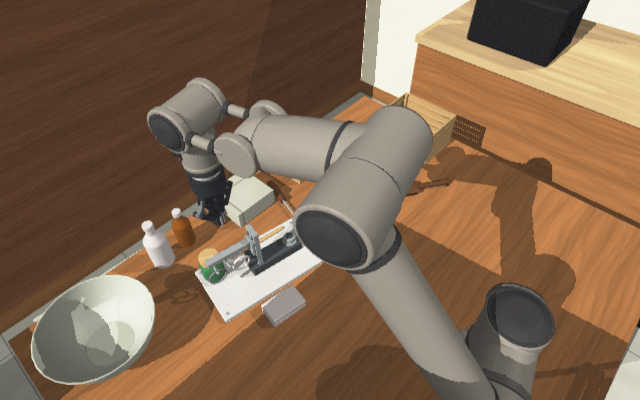

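The wrist view shows the arm bar from (262,155) to (365,210), the bolt at (438,235) and the grip from (515,250) to (588,260). I'll refine the bar's position from this view.

Run:
```python
from h import *
f=np.load("wrist1.npz"); P=pts(f); px=f["pixels"].astype(int)
# bar corners/mid points clicked
for u,v in [(270,160),(300,176),(330,192),(350,203)]:
    q=P[v-1:v+2,u-1:u+2].reshape(-1,3); print((u,v),np.round(q.mean(0),4))
reg=np.zeros((400,640),bool); reg[140:232,250:400]=1
m=reg&(P[...,2]>.146)&(P[...,2]<.16); q=P[m]
c=q.mean(0);w,V=np.linalg.eigh(np.cov((q[:,:2]-c[:2]).T));d=V[:,1]*np.sign(V[1,1]);t=(q[:,:2]-c[:2])@d;n=np.array([-d[1],d[0]]);s=(q[:,:2]-c[:2])@n
print(len(q),c,np.degrees(np.arctan2(d[1],d[0])),t.min(),t.max(),np.percentile(s,[1,50,99]),"far end",c[:2]+t.max()*d,np.median(q[:,2]))
print("spot", c[:2]+d*(t.max()-.060))
m=np.zeros_like(m);m[235:275,505:595]=1;m&=(P[...,2]>.06)&(P[...,2]<.09)&(px.max(-1)<80);q=P[m]
c=q.mean(0);w,V=np.linalg.eigh(np.cov((q[:,:2]-c[:2]).T));d=V[:,1]*-np.sign(V[1,1]);t=(q[:,:2]-c[:2])@d
print("grip",len(q),c,d,np.degrees(np.arctan2(d[1],d[0])),t.min(),t.max(),c[:2]+d*(t.min()+t.max())/2)
print("bolt",ray(f,438,235,.08))
```

```text
(270, 160) [0.6514 0.2837 0.1547]
(300, 176) [0.6455 0.2534 0.155 ]
(330, 192) [0.6395 0.2221 0.1555]
(350, 203) [0.6349 0.2004 0.1551]
3305 [0.63976429 0.22743568 0.15438146] 79.84525347230503 -0.07309781629929135 0.0688641776351475 [-1.72058493e-02 -8.69707414e-05  1.57911092e-02] far end [0.65190555 0.29522111] 0.1547369728196761
spot [0.64132711 0.236161  ]
grip 1284 [ 0.62572308 -0.09516506  0.07649472] [ 0.11232473 -0.99367155] -83.55065653430168 -0.05460994050106123 0.052142959371690584 [ 0.62558453 -0.09393938]
bolt [0.60724251 0.06249262 0.08      ]
```

Emit:
carry_out(
  rows=[
    {"ax": 0, "ay": 0, "az": 0, "dx": 0.01, "dy": -0.005, "dz": 0.25, "grip": -1},
    {"ax": 0, "ay": 0, "az": 0, "dx": 0.01, "dy": -0.005, "dz": 0.45, "grip": -1},
    {"ax": 0, "ay": 0, "az": 0, "dx": 0.01, "dy": -0.005, "dz": 0.55, "grip": -1},
    {"ax": 0, "ay": 0, "az": 0, "dx": 0.01, "dy": -0.005, "dz": 0.57, "grip": -1},
    {"ax": 0, "ay": 0, "az": 0, "dx": 0.01, "dy": -0.005, "dz": 0.59, "grip": -1},
    {"ax": 0, "ay": 0, "az": 0, "dx": 0.01, "dy": -0.005, "dz": 0.61, "grip": -1},
    {"ax": 0, "ay": 0, "az": 0, "dx": 0.01, "dy": -0.005, "dz": 0.61, "grip": -1},
  ],
)

```text
clock: 3.8
position: [0.6384, 0.2374, 0.1511]
orientation: [0.0, 0.988, 0.157, 0.001]
ft_force: [-1.3, -2.5, 4.0]
width: 0.001
```

Emit:
carry_out(
  rows=[
    {"ax": 0, "ay": 0, "az": 0, "dx": 0, "dy": 0, "dz": 0.02, "grip": -1},
    {"ax": 0, "ay": 0, "az": 0, "dx": 0, "dy": 0, "dz": 0.04, "grip": -1},
    {"ax": 0, "ay": 0, "az": 0, "dx": 0, "dy": 0, "dz": 0.06, "grip": -1},
    {"ax": 0, "ay": 0, "az": 0, "dx": 0, "dy": 0, "dz": 0.075, "grip": -1},
    {"ax": 0, "ay": 0, "az": 0, "dx": 0, "dy": 0, "dz": 0.075, "grip": -1},
  ],
)

```text
clock: 4.42
position: [0.6384, 0.2374, 0.137]
orientation: [0.0, 0.988, 0.157, 0.002]
ft_force: [-2.2, -2.6, 9.0]
width: -0.0
```

Reading z 0.137 at 9 N. I'll push a few mm further to make sure it's on the stop.

Emit:
carry_out(
  rows=[
    {"ax": 0, "ay": 0, "az": 0, "dx": 0, "dy": 0, "dz": 0.02, "grip": -1},
    {"ax": 0, "ay": 0, "az": 0, "dx": 0, "dy": 0, "dz": 0.04, "grip": -1},
    {"ax": 0, "ay": 0, "az": 0, "dx": 0, "dy": 0, "dz": 0.04, "grip": -1},
    {"ax": 0, "ay": 0, "az": 0, "dx": 0, "dy": 0, "dz": 0.04, "grip": -1},
  ],
)

```text
clock: 4.92
position: [0.6386, 0.2375, 0.1366]
orientation: [0.0, 0.988, 0.157, 0.004]
ft_force: [-17.7, -7.2, 44.9]
width: 0.001
```

The bracket hit a hard stop at z 0.1366 with 45 N, so it is home. Now I'll raise the tool and carry it over to the +x side of the wrench handle.

Emit:
carry_out(
  rows=[
    {"ax": 0, "ay": 0, "az": 0, "dx": 0, "dy": 0, "dz": -0.25, "grip": -1},
    {"ax": 0, "ay": 0, "az": 0, "dx": 0, "dy": 0, "dz": -0.5, "grip": -1},
    {"ax": 0, "ay": 0, "az": 0, "dx": 0, "dy": 0, "dz": -0.7, "grip": -1},
    {"ax": 0, "ay": 0, "az": 0, "dx": -0.05, "dy": 0.21, "dz": -0.75, "grip": -1},
    {"ax": 0, "ay": 0, "az": 0, "dx": -0.1, "dy": 0.43, "dz": -0.75, "grip": -1},
    {"ax": 0, "ay": 0, "az": 0, "dx": -0.15, "dy": 0.64, "dz": -0.75, "grip": -1},
    {"ax": 0, "ay": 0, "az": 0, "dx": -0.2, "dy": 0.86, "dz": -0.75, "grip": -1},
    {"ax": 0, "ay": 0, "az": 0, "dx": -0.2, "dy": 0.86, "dz": -0.75, "grip": -1},
  ],
)

```text
clock: 5.92
position: [0.6535, 0.0585, 0.2768]
orientation: [0.0, 0.988, 0.155, 0.001]
ft_force: [-0.5, 0.1, -0.6]
width: 0.004
```

Emit:
carry_out(
  rows=[
    {"ax": 0, "ay": 0, "az": 0.014, "dx": -0.05, "dy": 0.21, "dz": 0, "grip": -1},
    {"ax": 0, "ay": 0, "az": 0.028, "dx": -0.1, "dy": 0.43, "dz": 0, "grip": -1},
    {"ax": 0, "ay": 0, "az": 0.028, "dx": -0.15, "dy": 0.64, "dz": 0, "grip": -1},
    {"ax": 0, "ay": 0, "az": 0.028, "dx": -0.21, "dy": 0.86, "dz": 0, "grip": -1},
    {"ax": 0, "ay": 0, "az": 0.028, "dx": -0.21, "dy": 0.86, "dz": 0, "grip": -1},
  ],
)

```text
clock: 6.55
position: [0.6667, -0.1172, 0.2762]
orientation: [0.0, 0.998, 0.068, 0.0]
ft_force: [0.1, 0.7, -0.2]
width: -0.0
```

Run:
```python
from station import state,cams
from h import *
s=state();print(s["clock"],s["position"],s["orientation"],s["ft_force"],s["joint_positions"])
f=cams.grab_frame("wrist"); np.savez("wrist2.npz",**f); cv2.imwrite("pics/wrist2.png",f["pixels"][...,::-1])
P=pts(f);px=f["pixels"].astype(int)
m=(P[...,2]>.135)&(P[...,2]<.16);m[:, :]&=(px.max(-1)-px.min(-1)<40)
q=P[m];q=q[(q[:,1]>.18)&(q[:,1]<.31)&(abs(q[:,0]-.64)<.03)];print("bar z",len(q),np.median(q[:,2]) if len(q) else 0)
```

```text
6.55 [ 0.66667409 -0.11719688  0.27617007] [2.65393073e-04 9.97676597e-01 6.81271700e-02 1.60988838e-04] [ 0.0845277   0.72633462 -0.16256281] [-2.86944583e-01  6.16778702e-01  9.53123507e-01 -3.85712860e-04
  1.57120400e+00  1.14749153e+00]
bar z 76 0.13683016145610932
```

View pics/wrist2.png

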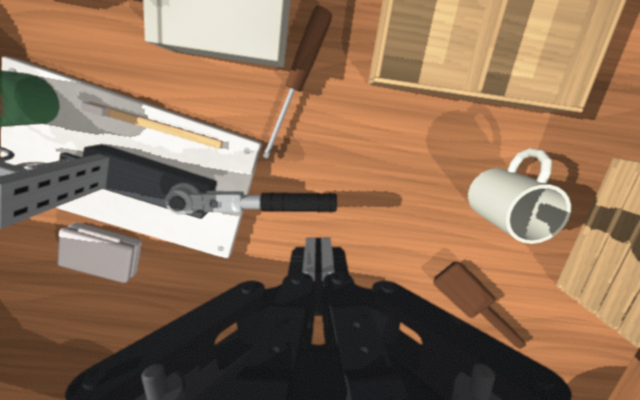

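The bar top measures z 0.137, so it's locked. The grip runs from (260,202) to (337,202) and the screwdriver tip is at (266,155). I'll measure the grip axis here.

```bash
cat >> h.py <<'E'
def grip(f,u0,u1,v0,v1):
    P=pts(f);px=f["pixels"].astype(int);m=np.zeros(P.shape[:2],bool);m[v0:v1,u0:u1]=1
    m&=(P[...,2]>.06)&(P[...,2]<.09)&(px.max(-1)<70);q=P[m][:,:2]
    c=q.mean(0);w,V=np.linalg.eigh(np.cov((q-c).T));d=V[:,1]*-np.sign(V[1,1]);t=(q-c)@d;s=(q-c)@[-d[1],d[0]]
    return len(q),c+d*(t.min()+t.max())/2,np.degrees(np.arctan2(d[1],d[0])),t.max()-t.min(),np.percentile(s,[1,99])
E
python3 - <<'E'
from h import *
f=np.load("wrist2.npz"); print(grip(f,240,350,185,220))
F=np.load("top0.npz"); print(grip(F,300,365,165,190))
print("sd",ray(f,266,155,.005),ray(f,293,90,.01)); print("boltw",ray(f,180,202,.08))
P=pts(f)
for v,u in [(202,270),(202,300),(202,325)]: print(P[v,u])
E
```

```text
(1333, array([ 0.62632007, -0.09918761]), np.float64(-82.62382106726625), np.float64(0.09465762173896954), array([-0.0115782 ,  0.00881717]))
(90, array([ 0.62521673, -0.09526306]), np.float64(-76.61668117703375), np.float64(0.09433795770264064), array([-0.01171705,  0.0080137 ]))
sd [ 0.66598846 -0.04288414  0.005     ] [ 0.7586685  -0.07230122  0.01      ]
boltw [0.607049   0.04657743 0.08      ]
[ 0.62151234 -0.06404185  0.0783332 ]
[ 0.62695448 -0.10121219  0.07948858]
[ 0.63101164 -0.13210435  0.07907627]
```

Emit:
carry_out(
  rows=[
    {"ax": 0, "ay": 0, "az": 0, "dx": 0, "dy": 0, "dz": 0.25, "grip": -1},
    {"ax": 0, "ay": 0, "az": 0, "dx": 0, "dy": 0, "dz": 0.5, "grip": -1},
    {"ax": 0, "ay": 0, "az": 0, "dx": 0, "dy": 0, "dz": 0.75, "grip": -1},
    {"ax": 0, "ay": 0, "az": 0, "dx": 0, "dy": 0, "dz": 0.95, "grip": -1},
    {"ax": 0, "ay": 0, "az": 0, "dx": 0, "dy": 0, "dz": 0.95, "grip": -1},
  ],
)

```text
clock: 7.22
position: [0.6647, -0.1121, 0.0832]
orientation: [-0.001, 0.997, 0.071, -0.003]
ft_force: [0.1, -0.8, 0.7]
width: -0.0
```

Emit:
carry_out(
  rows=[
    {"ax": 0, "ay": 0, "az": 0, "dx": 0, "dy": 0, "dz": 0.1, "grip": -1},
    {"ax": 0, "ay": 0, "az": 0, "dx": 0, "dy": 0, "dz": 0.2, "grip": -1},
    {"ax": 0, "ay": 0, "az": 0, "dx": 0, "dy": 0, "dz": 0.2, "grip": -1},
  ],
)

```text
clock: 7.6
position: [0.667, -0.1137, 0.0473]
orientation: [-0.0, 0.998, 0.07, 0.0]
ft_force: [0.1, 0.1, -0.2]
width: -0.001
```

```bash
cat > plan.py <<'E'
import numpy as np,sys
from station import state
from scipy.spatial.transform import Rotation as R
B=np.array([.602,.055])
def target(th,phi=0,rho=.165,off=.0235):
    # th head angle deg, phi extra bend deg
    a=np.radians(th);u=np.array([np.cos(a),np.sin(a)])
    b=np.radians(th-phi);h=np.array([np.cos(b),np.sin(b)])
    return B+.046*u+(rho-.046)*h+off*np.array([-h[1],h[0]]), th-phi+90
def rows(ts,z=None):
    s=state();q=s["orientation"];Rm=R.from_quat([q[1],q[2],q[3],q[0]]).as_matrix();yaw=np.degrees(np.arctan2(Rm[1,0],Rm[0,0]))
    print("pos",s["position"],"yaw",yaw,"F",s["ft_force"],"M",s["torque"],"t",s["clock"])
    for p,y in ts:
        d=np.array([p[0],p[1],z if z else s["position"][2]])-s["position"];d=Rm.T@d/.2
        print(np.round(p,4),"az %.3f dx %.3f dy %.3f"%(-(y-yaw)/360,d[0],d[1]), "dz %.3f"%d[2])
E
python3 -c "
from plan import *
rows([target(-82.5-a) for a in (-2,0,4,8,12,16,20,24)],z=.045)"
```

```text
pos [ 0.66700761 -0.11365855  0.04732366] yaw 8.074058161375042 F [ 0.05696804  0.08983912 -0.23484284] M [-0.01537628 -0.02255996  0.0270669 ] t 7.6
[ 0.6524 -0.1039] az -0.004 dx -0.065 dy -0.059 dz 0.012
[ 0.6468 -0.1055] az 0.002 dx -0.094 dy -0.054 dz 0.012
[ 0.6355 -0.1083] az 0.013 dx -0.152 dy -0.049 dz 0.012
[ 0.6241 -0.1102] az 0.024 dx -0.210 dy -0.047 dz 0.012
[ 0.6125 -0.1113] az 0.035 dx -0.268 dy -0.050 dz 0.012
[ 0.6009 -0.1117] az 0.046 dx -0.326 dy -0.056 dz 0.011
[ 0.5892 -0.1112] az 0.057 dx -0.383 dy -0.067 dz 0.011
[ 0.5777 -0.1099] az 0.068 dx -0.440 dy -0.081 dz 0.011
```

Emit:
carry_out(
  rows=[
    {"ax": 0, "ay": 0, "az": 0.0, "dx": -0.065, "dy": -0.058, "dz": 0.012, "grip": -1},
    {"ax": 0, "ay": 0, "az": 0.002, "dx": -0.094, "dy": -0.054, "dz": 0.012, "grip": -1},
    {"ax": 0, "ay": 0, "az": 0.008, "dx": -0.123, "dy": -0.051, "dz": 0.012, "grip": -1},
    {"ax": 0, "ay": 0, "az": 0.013, "dx": -0.152, "dy": -0.049, "dz": 0.012, "grip": -1},
    {"ax": 0, "ay": 0, "az": 0.018, "dx": -0.181, "dy": -0.048, "dz": 0.012, "grip": -1},
    {"ax": 0, "ay": 0, "az": 0.024, "dx": -0.21, "dy": -0.047, "dz": 0.012, "grip": -1},
    {"ax": 0, "ay": 0, "az": 0.03, "dx": -0.239, "dy": -0.048, "dz": 0.012, "grip": -1},
    {"ax": 0, "ay": 0, "az": 0.035, "dx": -0.268, "dy": -0.05, "dz": 0.012, "grip": -1},
    {"ax": 0, "ay": 0, "az": 0.04, "dx": -0.297, "dy": -0.053, "dz": 0.012, "grip": -1},
    {"ax": 0, "ay": 0, "az": 0.046, "dx": -0.326, "dy": -0.056, "dz": 0.012, "grip": -1},
    {"ax": 0, "ay": 0, "az": 0.046, "dx": -0.326, "dy": -0.056, "dz": 0.012, "grip": -1},
  ],
)

```text
clock: 8.98
position: [0.5994, -0.1125, 0.0436]
orientation: [-0.0, 0.997, -0.075, -0.001]
ft_force: [-0.1, -0.5, -0.6]
width: 0.005
```

Run:
```python
from station import cams
from h import *
for n in ("top","wrist"):
    f=cams.grab_frame(n); np.savez(n+"3.npz",**f); cv2.imwrite(f"pics/{n}3.png",f["pixels"][...,::-1])
from plan import *
rows([target(-82.5-a) for a in (16,20,24,28,30)],z=.045)
```

```text
pos [ 0.59972295 -0.1123482   0.04344822] yaw -8.533641963580582 F [-1.32065635  0.65619344  0.30953573] M [ 0.00477512  0.01128459 -0.01013526] t 9.075
[ 0.6009 -0.1117] az -0.000 dx 0.005 dy -0.004 dz -0.008
[ 0.5892 -0.1112] az 0.011 dx -0.053 dy 0.002 dz -0.008
[ 0.5777 -0.1099] az 0.022 dx -0.111 dy 0.004 dz -0.008
[ 0.5662 -0.1078] az 0.033 dx -0.169 dy 0.002 dz -0.007
[ 0.5606 -0.1064] az 0.039 dx -0.198 dy -0.000 dz -0.007
```

View pics/wrist3.png

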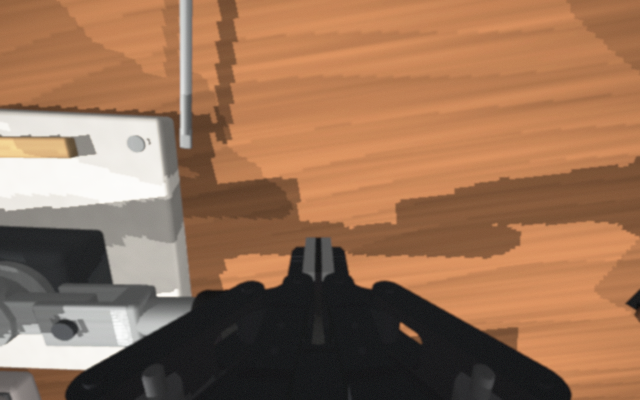

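View pics/top3.png

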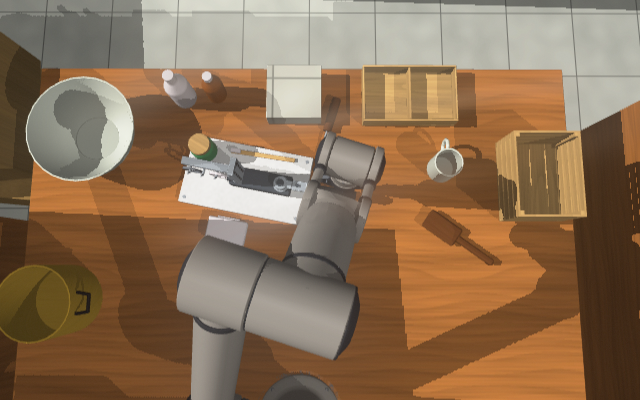

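The wrench is following: in the wrist view the head is level and square to the fingers. I'll keep sweeping to Δ≈30°.

Emit:
carry_out(
  rows=[
    {"ax": 0, "ay": 0, "az": 0.006, "dx": -0.024, "dy": 0.0, "dz": -0.006, "grip": -1},
    {"ax": 0, "ay": 0, "az": 0.011, "dx": -0.053, "dy": 0.002, "dz": -0.006, "grip": -1},
    {"ax": 0, "ay": 0, "az": 0.017, "dx": -0.082, "dy": 0.003, "dz": -0.006, "grip": -1},
    {"ax": 0, "ay": 0, "az": 0.022, "dx": -0.111, "dy": 0.004, "dz": -0.006, "grip": -1},
    {"ax": 0, "ay": 0, "az": 0.028, "dx": -0.14, "dy": 0.003, "dz": -0.006, "grip": -1},
    {"ax": 0, "ay": 0, "az": 0.033, "dx": -0.169, "dy": 0.002, "dz": -0.006, "grip": -1},
    {"ax": 0, "ay": 0, "az": 0.039, "dx": -0.198, "dy": 0.0, "dz": -0.006, "grip": -1},
    {"ax": 0, "ay": 0, "az": 0.039, "dx": -0.198, "dy": 0.0, "dz": -0.006, "grip": -1},
  ],
)

```text
clock: 10.07
position: [0.5605, -0.1065, 0.0451]
orientation: [-0.0, 0.981, -0.196, -0.001]
ft_force: [-0.4, -0.9, 0.2]
width: 0.0
```

Run:
```python
from station import cams
from h import *
for n in ("wrist",):
    f=cams.grab_frame(n); np.savez(n+"4.npz",**f); cv2.imwrite(f"pics/{n}4.png",f["pixels"][...,::-1])
from plan import *
rows([target(-82.5-a) for a in (30,32,34,36,38,40)],z=.045)
```

```text
pos [ 0.56075045 -0.10660662  0.04513781] yaw -22.578691527625033 F [-7.89709605e-01  1.98009720e-05  5.11698001e-01] M [-0.03361766 -0.00862664  0.00543835] t 10.125
[ 0.5606 -0.1064] az -0.000 dx -0.001 dy -0.000 dz 0.001
[ 0.555  -0.1049] az 0.005 dx -0.030 dy 0.003 dz 0.001
[ 0.5494 -0.1031] az 0.011 dx -0.059 dy 0.006 dz 0.001
[ 0.5439 -0.1012] az 0.016 dx -0.088 dy 0.007 dz 0.001
[ 0.5385 -0.0991] az 0.022 dx -0.117 dy 0.008 dz 0.001
[ 0.5332 -0.0968] az 0.028 dx -0.146 dy 0.008 dz 0.001
```

View pics/wrist4.png

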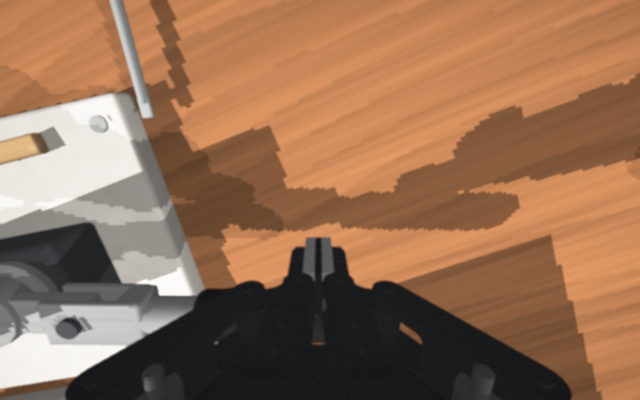

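The wrench looks the same in the tool view, so it is tracking. Next step is to Δ≈38°.

Emit:
carry_out(
  rows=[
    {"ax": 0, "ay": 0, "az": 0.005, "dx": -0.03, "dy": 0.003, "dz": 0, "grip": -1},
    {"ax": 0, "ay": 0, "az": 0.011, "dx": -0.059, "dy": 0.006, "dz": 0, "grip": -1},
    {"ax": 0, "ay": 0, "az": 0.016, "dx": -0.088, "dy": 0.007, "dz": 0, "grip": -1},
    {"ax": 0, "ay": 0, "az": 0.022, "dx": -0.117, "dy": 0.008, "dz": 0, "grip": -1},
    {"ax": 0, "ay": 0, "az": 0.022, "dx": -0.117, "dy": 0.008, "dz": 0, "grip": -1},
  ],
)

```text
clock: 10.75
position: [0.5383, -0.0989, 0.0451]
orientation: [0.0, 0.965, -0.263, -0.001]
ft_force: [0.2, -0.2, 0.1]
width: 0.003
```

Run:
```python
from station import cams
from h import *
for n in ("wrist",):
    f=cams.grab_frame(n); np.savez(n+"5.npz",**f); cv2.imwrite(f"pics/{n}5.png",f["pixels"][...,::-1])
from plan import *
rows([target(-120.5-a,b) for a,b in ((0,0),(2,0),(2,2),(1,4),(1,6),(1,8),(1,10),(1,12),(1,14),(1,16))],z=.045)
```

```text
pos [ 0.53839637 -0.09899763  0.04502204] yaw -30.496580442090153 F [0.79945405 0.39800529 1.340232  ] M [0.03696975 0.01328134 0.0062364 ] t 10.8
[ 0.5385 -0.0991] az 0.000 dx 0.001 dy 0.000 dz 0.000
[ 0.5332 -0.0968] az 0.006 dx -0.028 dy 0.004 dz 0.000
[ 0.5292 -0.0952] az 0.011 dx -0.049 dy 0.007 dz 0.000
[ 0.528  -0.0947] az 0.014 dx -0.056 dy 0.008 dz 0.000
[ 0.5242 -0.0929] az 0.019 dx -0.077 dy 0.010 dz 0.000
[ 0.5204 -0.091 ] az 0.025 dx -0.098 dy 0.011 dz 0.000
[ 0.5167 -0.0889] az 0.031 dx -0.119 dy 0.012 dz 0.000
[ 0.5131 -0.0867] az 0.036 dx -0.140 dy 0.011 dz 0.000
[ 0.5096 -0.0844] az 0.042 dx -0.161 dy 0.010 dz 0.000
[ 0.5061 -0.0819] az 0.047 dx -0.182 dy 0.008 dz 0.000
```

View pics/wrist5.png

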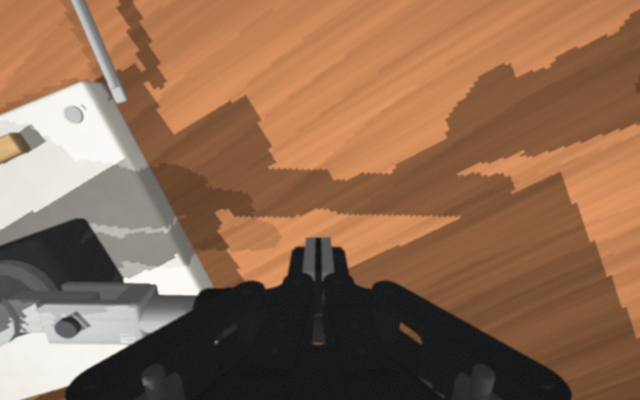

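Still straight. From here I'll take small steps and watch the force.

Emit:
carry_out(
  rows=[
    {"ax": 0, "ay": 0, "az": 0.003, "dx": -0.014, "dy": 0.002, "dz": 0, "grip": -1},
    {"ax": 0, "ay": 0, "az": 0.006, "dx": -0.028, "dy": 0.004, "dz": 0, "grip": -1},
    {"ax": 0, "ay": 0, "az": 0.009, "dx": -0.04, "dy": 0.006, "dz": 0, "grip": -1},
    {"ax": 0, "ay": 0, "az": 0.011, "dx": -0.05, "dy": 0.007, "dz": 0, "grip": -1},
    {"ax": 0, "ay": 0, "az": 0.011, "dx": -0.05, "dy": 0.007, "dz": 0, "grip": -1},
  ],
)

```text
clock: 11.42
position: [0.5315, -0.0963, 0.0455]
orientation: [0.0, 0.955, -0.297, 0.002]
ft_force: [5.0, -2.9, -1.7]
width: -0.0
```

Run:
```python
from station import cams
from h import *
for n in ("wrist",):
    f=cams.grab_frame(n); np.savez(n+"6.npz",**f); cv2.imwrite(f"pics/{n}6.png",f["pixels"][...,::-1])
from plan import *
rows([target(-121.5,b) for b in (2,4,6,8,10,12,14,16)],z=.045)
```

```text
pos [ 0.53145106 -0.09625122  0.0455217 ] yaw -34.5093382003134 F [ 5.47457244 -2.66972759 -2.33255126] M [-0.47573212 -0.91623116  0.0297887 ] t 11.475
[ 0.5319 -0.0964] az -0.003 dx 0.002 dy -0.001 dz 0.003
[ 0.528  -0.0947] az 0.003 dx -0.019 dy 0.004 dz 0.003
[ 0.5242 -0.0929] az 0.008 dx -0.039 dy 0.007 dz 0.002
[ 0.5204 -0.091 ] az 0.014 dx -0.060 dy 0.010 dz 0.002
[ 0.5167 -0.0889] az 0.019 dx -0.082 dy 0.012 dz 0.002
[ 0.5131 -0.0867] az 0.025 dx -0.103 dy 0.013 dz 0.002
[ 0.5096 -0.0844] az 0.031 dx -0.124 dy 0.013 dz 0.002
[ 0.5061 -0.0819] az 0.036 dx -0.145 dy 0.013 dz 0.002
```

View pics/wrist6.png

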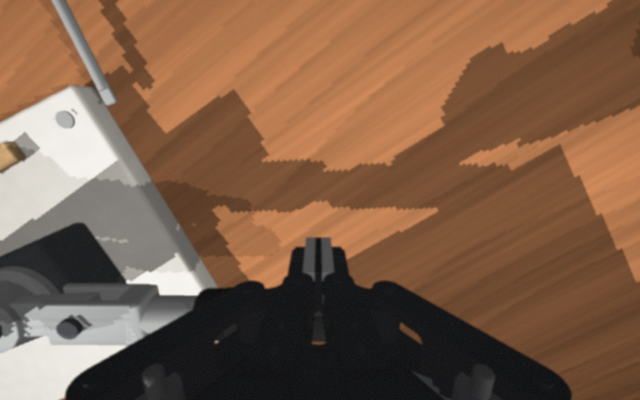

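The force has risen to about 6 N, so the bolt is on its stop. Now I'll bend the handle about 10° at the pin in slow steps.

Emit:
carry_out(
  rows=[
    {"ax": 0, "ay": 0, "az": 0.003, "dx": -0.011, "dy": 0.003, "dz": 0.002, "grip": -1},
    {"ax": 0, "ay": 0, "az": 0.006, "dx": -0.021, "dy": 0.005, "dz": 0.002, "grip": -1},
    {"ax": 0, "ay": 0, "az": 0.009, "dx": -0.031, "dy": 0.007, "dz": 0.002, "grip": -1},
    {"ax": 0, "ay": 0, "az": 0.011, "dx": -0.041, "dy": 0.008, "dz": 0.002, "grip": -1},
    {"ax": 0, "ay": 0, "az": 0.014, "dx": -0.052, "dy": 0.01, "dz": 0.002, "grip": -1},
    {"ax": 0, "ay": 0, "az": 0.017, "dx": -0.062, "dy": 0.011, "dz": 0.002, "grip": -1},
    {"ax": 0, "ay": 0, "az": 0.02, "dx": -0.073, "dy": 0.012, "dz": 0.002, "grip": -1},
    {"ax": 0, "ay": 0, "az": 0.022, "dx": -0.084, "dy": 0.013, "dz": 0.002, "grip": -1},
    {"ax": 0, "ay": 0, "az": 0.025, "dx": -0.095, "dy": 0.014, "dz": 0.002, "grip": -1},
    {"ax": 0, "ay": 0, "az": 0.028, "dx": -0.105, "dy": 0.014, "dz": 0.002, "grip": -1},
    {"ax": 0, "ay": 0, "az": 0.028, "dx": -0.105, "dy": 0.014, "dz": 0.002, "grip": -1},
  ],
)

```text
clock: 12.85
position: [0.5131, -0.0865, 0.0454]
orientation: [-0.0, 0.925, -0.38, 0.003]
ft_force: [6.7, -2.3, -1.1]
width: -0.001
```

Run:
```python
from station import cams
from h import *
for n in ("wrist","side"):
    f=cams.grab_frame(n); np.savez(n+"7.npz",**f); cv2.imwrite(f"pics/{n}7.png",f["pixels"][...,::-1])
from plan import *
rows([target(-121.5,b) for b in (12,14,16,18,20)],z=.045)
```

```text
pos [ 0.51313767 -0.08649432  0.04535687] yaw -44.599790818638226 F [ 5.98015873 -0.92106693 -1.65861197] M [-0.21189704 -1.09721008 -0.07425613] t 12.95
[ 0.5131 -0.0867] az -0.003 dx 0.001 dy 0.001 dz 0.002
[ 0.5096 -0.0844] az 0.003 dx -0.020 dy 0.005 dz 0.002
[ 0.5061 -0.0819] az 0.008 dx -0.041 dy 0.008 dz 0.002
[ 0.5027 -0.0794] az 0.014 dx -0.062 dy 0.011 dz 0.001
[ 0.4995 -0.0767] az 0.019 dx -0.083 dy 0.013 dz 0.001
```

View pics/wrist7.png

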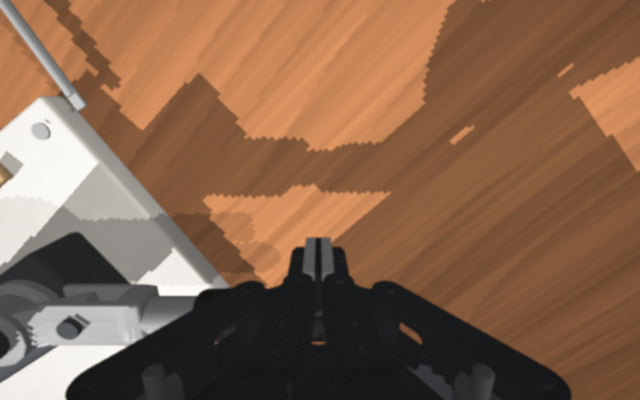

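The head now appears angled to the handle at the pin, near (68,327). The tool travel suggests a bend of roughly 0.17 rad, so I'll add about 6.5° for margin.

Emit:
carry_out(
  rows=[
    {"ax": 0, "ay": 0, "az": 0.003, "dx": -0.011, "dy": 0.003, "dz": 0.002, "grip": -1},
    {"ax": 0, "ay": 0, "az": 0.006, "dx": -0.022, "dy": 0.005, "dz": 0.002, "grip": -1},
    {"ax": 0, "ay": 0, "az": 0.009, "dx": -0.033, "dy": 0.006, "dz": 0.002, "grip": -1},
    {"ax": 0, "ay": 0, "az": 0.012, "dx": -0.044, "dy": 0.008, "dz": 0.002, "grip": -1},
    {"ax": 0, "ay": 0, "az": 0.015, "dx": -0.055, "dy": 0.009, "dz": 0.002, "grip": -1},
    {"ax": 0, "ay": 0, "az": 0.018, "dx": -0.066, "dy": 0.01, "dz": 0.002, "grip": -1},
    {"ax": 0, "ay": 0, "az": 0.018, "dx": -0.066, "dy": 0.01, "dz": 0.002, "grip": -1},
    {"ax": 0, "ay": 0, "az": 0.018, "dx": -0.066, "dy": 0.01, "dz": 0.002, "grip": -1},
    {"ax": 0, "ay": 0, "az": 0.018, "dx": -0.066, "dy": 0.01, "dz": 0.002, "grip": -1},
  ],
)

```text
clock: 14.08
position: [0.5025, -0.0788, 0.0451]
orientation: [-0.0, 0.902, -0.431, 0.003]
ft_force: [7.5, -2.2, 0.1]
width: -0.001
```

Emit:
carry_out(
  rows=[
    {"ax": 0, "ay": 0, "az": 0, "dx": 0.1, "dy": 0, "dz": 0, "grip": -1},
    {"ax": 0, "ay": 0, "az": 0, "dx": 0.25, "dy": 0, "dz": 0, "grip": -1},
    {"ax": 0, "ay": 0, "az": 0, "dx": 0.3, "dy": 0, "dz": -0.2, "grip": -1},
    {"ax": 0, "ay": 0, "az": 0, "dx": 0.3, "dy": 0, "dz": -0.5, "grip": -1},
    {"ax": 0, "ay": 0, "az": 0, "dx": 0.3, "dy": 0, "dz": -0.75, "grip": -1},
    {"ax": 0, "ay": 0, "az": 0, "dx": 0.3, "dy": 0, "dz": -1, "grip": -1},
    {"ax": 0, "ay": 0, "az": 0, "dx": 0.3, "dy": 0, "dz": -1, "grip": -1},
  ],
)

```text
clock: 14.95
position: [0.5392, -0.1251, 0.2484]
orientation: [-0.0, 0.902, -0.431, 0.004]
ft_force: [-0.2, -0.7, 0.1]
width: -0.0
```

Run:
```python
from station import cams,state
from h import *
for n in ("wrist","side","top"):
    f=cams.grab_frame(n); np.savez(n+"8.npz",**f); cv2.imwrite(f"pics/{n}8.png",f["pixels"][...,::-1])
s=state();print(s["position"],s["ft_force"],s["clock"])
```

```text
[ 0.5369638  -0.12429444  0.24309357] [-0.17675982 -0.44101367 -0.21001211] 15.1
```

View pics/wrist8.png

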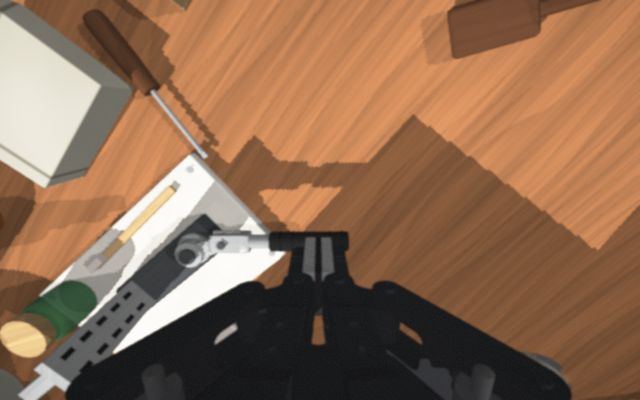

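View pics/top8.png

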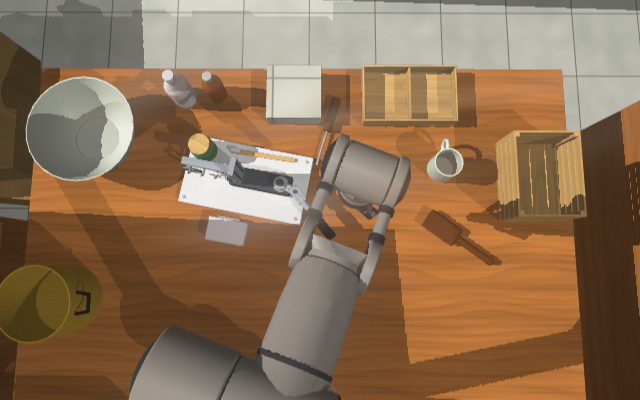

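Run:
```python
from h import *
f=np.load("wrist8.npz"); im=f["pixels"][210:280,160:360,::-1]; cv2.imwrite("pics/w8c.png",cv2.resize(im,None,fx=4,fy=4,interpolation=cv2.INTER_CUBIC))
print(grip(f,262,350,228,255))
```

```text
(1006, array([ 0.50178146, -0.05988194]), np.float64(-139.6182273862763), np.float64(0.09582641250503474), array([-0.01317718,  0.0067866 ]))
```

View pics/w8c.png

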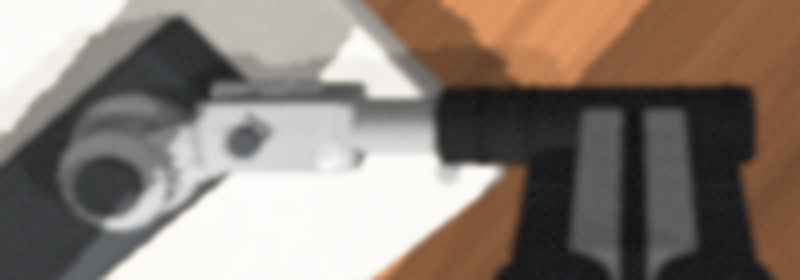

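Run:
```python
from h import *
f=np.load("wrist8.npz"); P=pts(f)
g=lambda a,b:((a+.5)/4+160-.5,(b+.5)/4+210-.5)
def w(a,b,z=None):
    u,v=g(a,b); zz=P[int(round(v)),int(round(u)),2]; p=ray(f,u,v,z or zz); return p,zz
b,zb=w(105,187,.08); p,zp=w(245,139); print(b,zb,p,zp)
an=lambda d:np.degrees(np.arctan2(d[1],d[0]))
print("head",an(p-b),np.linalg.norm((p-b)[:2]))
h1,z1=w(470,125); h2,z2=w(730,125); print(h1,z1,h2,z2,"handle edges-mid",an(h2-h1)); print("pin->grip end",an(h2-p))
# rack yaw from this view: board right edge / upright; use known corners on z=.018
```

```text
[0.6041893  0.05019744 0.08      ] 0.08001848532628286 [0.57989875 0.01127041 0.07769762] 0.07769762101542953
head -121.96424796793431 0.045884030435821364
[ 0.52988979 -0.03527835  0.07774419] 0.07774418717162147 [ 0.46988047 -0.08494447  0.07936761] 0.07936761135263239 handle edges-mid -140.38747496770196
pin->grip end -138.8291541045422
```

The checks agree: the head points at -122° (expected about -121° when tight), and the handle is at -139 to -140°, a bend of about 17-18° (0.30 rad). In the top view, the jar, soap case, toothbrush, cup, brush and screwdriver are where they started. Handing in.

```bash
python3 -c "
from station import r,state
s=state();print(s['clock'],s['ft_force'],abs(s['qd']).max());print(r.job_done())"
```

```text
15.1 [-0.17675982 -0.44101367 -0.21001211] 0.01605392779514146
the job is handed in; nothing more can be done
None
```

I pressed the bracket home, tightened the bolt until the wrench handle tripped, then let go and handed the job in at about 15 s. It reports no verdict, so the results below come from my own checks.

- **Bracket:** with closed fingers I pressed it to a hard stop at z 0.1366 m, with the force rising to 45 N. The wrist camera then showed the bar top at 0.1368 m, against 0.137 m when locked.
- **Bolt:** I swept the handle clockwise from the side until the force rose to 6–8 N. The head finished at about -122°, against about -121° expected for tight.
- **Handle:** after I backed off and raised the tool, the bend at the pin measured about 17–18° (0.30 rad).
- **Other things:** they look unmoved in the last top view, by eye only. No force showed on the tool at hand-in.

**Disagreements:** positions from the wrist camera and the top camera differed by about 5 mm, up to 1 cm for the bolt. The head angle, also from the wrist camera, is therefore only good to a degree or two. That is about as wide as the 0.04 rad allowed on the bolt, so the main sign that it is tight is the force rise and the trip.

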